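# Make a fold-flat purge tray ready for gas

## Robot

A 6-joint arm with a two-finger parallel gripper is mounted at the origin on the work surface. World frame = base frame: x ahead of the robot, y to its left, z up, the work surface at z = 0. Lengths are in m, angles in rad, forces in N, time in s.
With the tool pointing down it reaches from about 0.35 to 0.775 m from the base axis. Payload 7.3 kg.
Tool frame: the origin (TCP) lies midway between the tips of the shut fingers; the grasp point (between the pads) lies 19 mm behind it (robot.tcp_to_grasp is the distance from the TCP to the grasp point, in m); x points along the fingers, z is the direction in which the jaws open and shut, and the axes are right-handed (so a half turn about x gives the same grasp; the last joint's range is limited). The gripper opens to 92 mm and grips with 3 to 60 N. Pads are 19 mm wide; open, the fingers measure 130 mm over their backs; the gripper's body (75 mm by 190 mm) begins 47 mm behind the grasp point.
Start: joints at [1.033, 0.342, 1.524, -0, 1.275, -0.146], TCP at [0.2, 0.485, 0.227] pointing down, gripper open.
Joint ranges: [-2.53, 2.53], [-0.77, 2.02], [0.04, 2.7], [-1, 4.14], [0.28, 2.66], [-3.11, 3.11]. Speed limits (rad/s): [2.57, 2.57, 3.14, 3.14, 3.14, 3.14].

## Interface

Orientations are given as [roll, pitch, yaw] about the fixed x, y, z axes, in that order (R = Rz(yaw) Ry(pitch) Rx(roll)).
In Python, from cell import robot gives the robot as it stands.
- The arm moves only by the tool move_arm, never from a script. Its argument "deltas" is a list of rows, each an object with "dp": the shift along the tool's x, y, z in m, a list of three; "turn": the turn, a rotation vector about the tool's x, y, z in degrees, a list of three. A call has 1 to 10 rows; each row is the pose to reach, as a shift and turn from the pose commanded when the call began, along the tool's axes at that moment; what a row does not reach only later rows make up. A row lasts 1/10 s, in which the tool goes at most 50 mm and 8.59 degrees, less where a joint would pass 70% of its speed; a pose out of reach is approached as far as the arm can. A call with a gripper value outside its range is refused whole. "hand" is the finger opening in m, from 0 to 0.0918, set as the call begins (left out, the last holds). The fingers move at their own pace and stop on an object; "squeeze" is the grip in N (left out, the last holds). Time passes only in rows, so rows that repeat a pose let the fingers close. It gives the time, the measured TCP pose, the force and the opening at its end, in the units of the state.
- robot.observe(): the state, without advancing time (a new reading comes with each control period).
- robot.read_camera(name): name is "scene" or "top" or "wrist"; returns (picture, depth): 480x640x3 uint8, red, green, blue; 480x640 float32, m along the optical axis (not along the pixel's ray), 0 where there is no reading.
- robot.camera_info(name): a dict with "fx", "fy", "cx", "cy" (pixels), "k1" (the pictures are not rectified: a ray, as slopes to the right and down, at radius r is drawn at 1 + k1 r^2 times it, then the intrinsics apply), "R" (3x3) and "t" (3): a world point X has camera coordinates R X + t. Camera axes: x right, y down, z forward; pixel columns grow to the right and rows downward; lengths in m; the calibration is good to about 2 mm. A picture is of the moment at which its call begins: read the wrist's pose just before it. camera_info takes no time and is no camera call; for the wrist camera it gives the pose at the moment of the call.
- robot.hand_in(): hands the job in, once; it reports no verdict.
The state is a dict: "time": time; "qpos": joint angles; "qvel": joint speeds; "joint_efforts": joint torques, N m; "tool_pos": TCP position; "tool_rot": TCP orientation; "contact_force": force on the tool from outside, world axes, zero at the start; "torque": the same for the moment, N m; "opening": finger opening in m.
Only numpy, scipy, OpenCV 4.12 (cv2) and the standard library are available. Lean on these libraries where they do the work, as an engineer would, in place of code of your own. Each camera call takes 0.05 s, during which the arm holds its last target.

## Task

Make the purge tray ready for gas: push its left, right and front sides fully upright, and swing the dust cover round on its pin so that the gas port in the tray's floor is wholly clear. The two weld parts set out on the tray's floor must stay where they are, so turn the cover to the side away from the standing tube stub, and do not shift the other things on the bench.

Things in the scene. Friction and masses are not known exactly. Their poses are not given: they have to be found in the camera images.
- tray: purge tray of plain stainless sheet, screwed to the bench (fixed). Floor 170 mm (x) by 200 mm (y), its top 28 mm above the bench. Origin: centre of its footprint at bench level; x points to its fixed rear wall (4 mm thick, outer face at x +85 mm, top 92 mm above the bench, with a 12 mm inward flange on top and a brass gas inlet behind it), y to its left, z up. Left, right and front sides are hinged and fold outward
- left_side (a joint): stainless sheet side, 4 mm thick, 156 mm long along its hinge, 66 mm from hinge line to free edge. 0 = level, folded outward (tray +y); 1.571 = fully upright, against a stop. Friction hinge: stays at any angle, about 0.14 N m to raise it; starts at 0.3 to 0.75 rad. Hinge line: 26 mm above the bench, parallel to tray x, at tray y +102 mm
- left_side_edge (a point): middle of the free edge of the left side (mid-thickness). Along this edge a 12 mm lip stands on the side's inner face: upward when the side is level, inward when it is upright. The edge rises on a 66 mm arc and does not slide easily along a finger: a finger pushing it should rise with it
- right_side (a joint): stainless sheet side, 4 mm thick, 156 mm long along its hinge, 66 mm from hinge line to free edge. 0 = level, folded outward (tray -y); 1.571 = fully upright, against a stop. Friction hinge: stays at any angle, about 0.14 N m to raise it; starts at 0.3 to 0.75 rad. Hinge line: 26 mm above the bench, parallel to tray x, at tray y -102 mm
- right_side_edge (a point): middle of the free edge of the right side (mid-thickness). Along this edge a 12 mm lip stands on the side's inner face: upward when the side is level, inward when it is upright. The edge rises on a 66 mm arc and does not slide easily along a finger: a finger pushing it should rise with it
- front_side (a joint): stainless sheet side, 4 mm thick, 200 mm long along its hinge, 66 mm from hinge line to free edge. 0 = level, folded outward (tray -x, toward the robot); 1.571 = fully upright, against a stop. Friction hinge: stays at any angle, about 0.14 N m to raise it; starts at 0.3 to 0.75 rad. Hinge line: 26 mm above the bench, parallel to tray y, at tray x -87 mm
- front_side_edge (a point): middle of the free edge of the front side (mid-thickness). Along this edge a 12 mm lip stands on the side's inner face: upward when the side is level, inward when it is upright. The edge rises on a 66 mm arc and does not slide easily along a finger: a finger pushing it should rise with it
- port_cover (a joint): teardrop stainless dust cover, 4 mm thick, turning level on one upright pin; its 46 mm disc is centred 45 mm from the pin. 0 = disc over the port, pointing to tray -x; positive = counter-clockwise from above (disc goes to tray -y), negative = disc to tray +y; stops at +-1.9 rad. Stays where left (0.04 N m friction). The port is wholly clear of it beyond 0.97 rad either way
- cover_knob (a point): centre of the top of the cover's upright knob: 10 mm across, 16 mm tall, standing on the disc 59 mm from the pin; its top is 60 mm above the bench
- cover_pivot (a point): the cover's pin, on its axis, at the height of the cover's underside, 36 mm above the bench (tray x +50 mm, y 0). The cover's top is 40 mm above the bench, 12 mm above the tray floor: it passes over the flat coupon but not over the stub
- port (a point): centre of the mouth of the gas port: a collar of 40 mm outside diameter, 32 mm bore, 7 mm tall, at tray x +5 mm, y 0
- stub: weld part: upright steel tube stub, 38 mm outside diameter, 45 mm tall, foot flange 46 mm across; 0.15 kg; stands loose on the tray floor on one side of the cover. Origin: centre of its underside, z up
- coupon: weld part: flat aluminium test coupon 50 x 36 x 5 mm lying loose on the tray floor on the other side of the cover. Origin: centre of its underside
- plug: brass purge plug, upright, 30 mm across, 38 mm tall. Origin: centre of its underside
- tape: tape measure, 74 mm (x) by 36 mm (y), 38 mm tall. Origin: on its underside, its x extent is -37 to +37 mm
- block: aluminium block 46 (x) x 58 (y) x 70 mm tall. Origin: centre of its underside
- disc: solid steel disc, 76 mm across, 32 mm tall. Origin: centre of its underside
- tube_a: bent steel tube with a brass end, 25.4 mm diameter, lying flat, about 225 mm long along its x (-125 to +98 mm), y -25 to +43 mm. Origin at bench level
- tube_b: second bent steel tube, same size as tube_a
- wrench: open-ended wrench, 190 mm long along its x, lying flat, under 15 mm tall. Origin near its middle at bench level
Things that resemble listed ones, but are neither listed nor needed, are in the scene too. Leave any red or turquoise look-alike of the stub alone.

How it is judged:
By the outcome, as a careful person would: the job done as asked, in the order asked, and still so for the second after the job is handed in, with the robot touching nothing.
It also fails if it takes over 64 s, if anything falls off the work surface, if the arm or the gripper's body presses on something with over 40 N, if the wrist force passes 120 N, or if a joint passes its speed limit or range.

## Working session

There is one attempt and no reset: what is moved stays moved. The work goes in short steps, Python scripts to look and compute and a tool call to move; the robot and the scene stay as the last step left them, time stands still between calls to the robot, and variables do not carry over. Pictures are saved under pics/ and viewed, and the job is handed in when it is done.

Besides the shell and the picture viewer there is one more tool, called after "Call:" by a JSON object that holds its "method" and its "body", one argument or row to a line. move_arm: Moves the arm, as the interface text tells. Its arguments: {"type":"object","properties":{"deltas":{"type":"array"},"hand":{"type":"number"},"squeeze":{"type":"number"}},"required":["deltas"]}

```bash
ls; mkdir -p pics; python3 - <<'E'
from cell import robot
import cv2,numpy as np
print(robot.observe())
for n in ["scene","top"]:
    p,d=robot.read_camera(n)
    cv2.imwrite(f"pics/{n}0.png",p[:,:,::-1]); np.save(f"{n}_d.npy",d); np.save(f"{n}_p.npy",p)
    print(n,robot.camera_info(n))
E
```

```text
pics
{'time': 0.0, 'qpos': array([ 1.03300731e+00,  3.42725090e-01,  1.52503625e+00, -8.24010001e-06,
        1.27541474e+00, -1.45973273e-01]), 'qvel': array([ 2.46799497e-03, -2.23320046e-03, -1.24609113e-03,  9.76065666e-04,
        3.30472498e-05, -6.31948751e-04]), 'joint_efforts': array([-1.45113434e-03, -4.31243384e+01, -2.44214219e+01,  7.14876596e-02,
        5.58739551e-02, -1.36021331e-04]), 'tool_pos': array([0.20023058, 0.4848606 , 0.22603704]), 'tool_rot': array([ 3.00059553,  1.56921288, -2.10360678]), 'contact_force': array([0.16802558, 0.12313483, 0.2152015 ]), 'torque': array([-0.00555315, -0.02240945, -0.02848547]), 'opening': 0.09173890618847975}
scene {'fx': 569.7472618060868, 'fy': 569.7472618060868, 'cx': 314.4159606320516, 'cy': 239.37171751936728, 'k1': -0.0605685562210034, 'R': array([[ 0.4213533 ,  0.90689549,  0.00140144],
       [ 0.58376535, -0.27004035, -0.76569982],
       [-0.69403127,  0.32344826, -0.64319656]]), 't': array([-0.27564589, -0.29958737,  1.81462213])}
top {'fx': 612.4446018898307, 'fy': 612.4446018898307, 'cx': 322.00184511689423, 'cy': 244.25702211956735, 'k1': 0.01599425306182229, 'R': array([[-0.01782738, -0.99980974, -0.00791642],
       [-0.98036299,  0.01903477, -0.19628064],
       [ 0.19639398,  0.0042618 , -0.9805158 ]]), 't': array([0.0270306 , 0.61175268, 1.17347118])}
```

View pics/scene0.png

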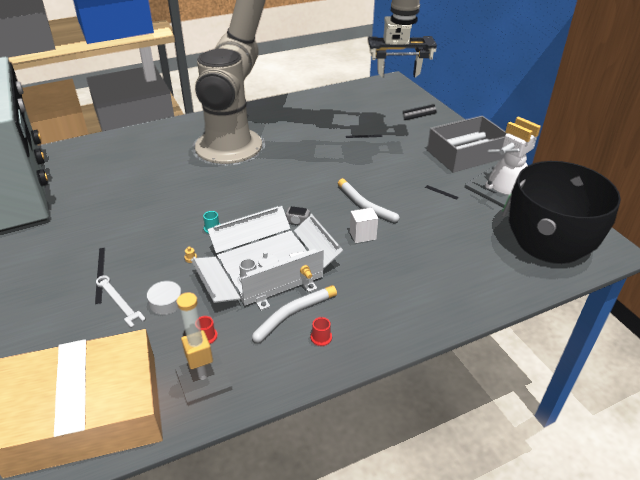

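View pics/top0.png

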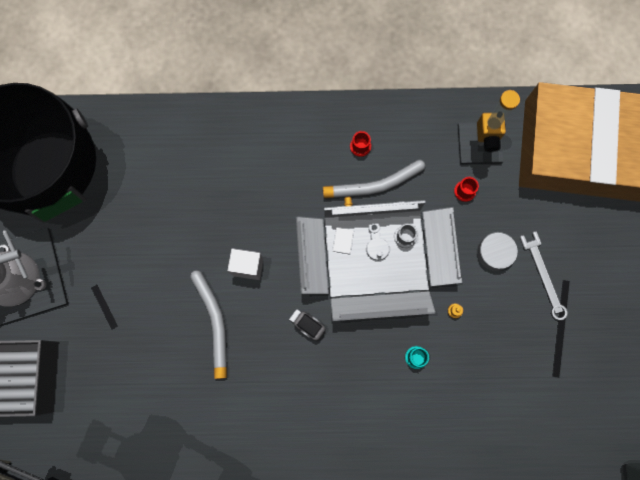

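The top view shows the tray at about (378,255). The stub is at (406,234), on tray -y, and the coupon at (343,241), on tray +y, so the cover should turn toward +y. Next I'll enlarge and measure.

```bash
cat > h.py <<'E'
import numpy as np,cv2
def ray(c,u,v):
    x=(u-c['cx'])/c['fx'];y=(v-c['cy'])/c['fy'];X,Y=x,y
    for _ in range(10):
        s=1+c['k1']*(X*X+Y*Y);X,Y=x/s,y/s
    return np.array([X,Y,1.])
def pt(c,d,u,v):
    z=d[int(round(v)),int(round(u))]
    return c['R'].T@(ray(c,u,v)*z-c['t'])
def atz(c,u,v,z):
    o=-c['R'].T@c['t'];r=c['R'].T@ray(c,u,v);return o+r*(z-o[2])/r[2]
def proj(c,X):
    p=c['R']@X+c['t'];x,y=p[:2]/p[2];s=1+c['k1']*(x*x+y*y);return c['fx']*x*s+c['cx'],c['fy']*y*s+c['cy']
E
python3 - <<'E'
import cv2,numpy as np
from cell import robot
from h import *
c=robot.camera_info('top');d=np.load('top_d.npy');p=np.load('top_p.npy')
im=cv2.resize(p[190:330,280:480],None,fx=4,fy=4,interpolation=cv2.INTER_CUBIC)
cv2.imwrite('pics/topc.png',im[:,:,::-1])
# cloud of tray region
vs,us=np.mgrid[190:330,285:475]
P=np.array([pt(c,d,u,v) for u,v in zip(us.ravel(),vs.ravel())])
np.save('cloud.npy',P)
print(np.isnan(P).sum(), [(round(x,3)) for x in np.percentile(P[:,2],[1,20,50,80,99])])
E
```

```text
0 [np.float64(-0.004), np.float64(0.001), np.float64(0.028), np.float64(0.042), np.float64(0.094)]
```

View pics/topc.png

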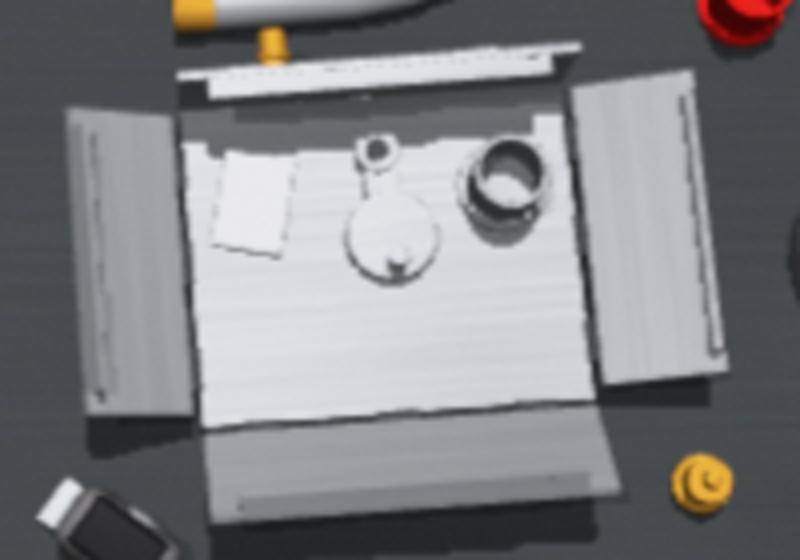

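```bash
cat >> h.py <<'E'
E
python3 - <<'E'
import cv2,numpy as np
from cell import robot
from h import *
c=robot.camera_info('top');d=np.load('top_d.npy');P=np.load('cloud.npy')
g=lambda a,b,z:atz(c,280+(a-1.5)/4,190+(b-1.5)/4,z)
FL,FR=g(203,428,.028),g(594,402,.028)
for n,q in dict(FL=FL,FR=FR,RLe=g(186,145,.028),RRe=g(568,115,.028),wallL=g(178,74,.092),wallR=g(581,45,.092),flL=g(210,98,.092),flR=g(551,74,.092),knob=g(397,254,.06),pin=g(377,150,.042)).items(): print(n,q.round(4))
print(np.linalg.norm(FL-FR), np.degrees(np.arctan2(*(FL-FR)[:2])))
# yaw from wall top points and floor edge
from scipy.optimize import minimize
# wall plane: points z .085-.1
Q=P[(P[:,2]>.088)&(P[:,2]<.1)]
k=np.polyfit(Q[:,1],Q[:,0],1);print('wall slope yaw',np.degrees(-np.arctan(k[0])),len(Q),Q[:,1].min(),Q[:,1].max())
yaw=-np.arctan2(*(FL-FR)[:2]) 
ex=np.array([np.cos(yaw),np.sin(yaw)]);ey=np.array([-ex[1],ex[0]])
F=(FL+FR)[:2]/2
O=F+ex*.0855
print('yaw',np.degrees(yaw),'O',O)
L=np.c_[(P[:,:2]-O)@ex,(P[:,:2]-O)@ey,P[:,2]]
fl=L[(abs(L[:,0]+.05)<.03)&(abs(L[:,1])<.09)];print('floor z',np.median(fl[:,2]))
for n,m,a in (('left',(L[:,1]>.108)&(abs(L[:,0])<.07),1),('right',(L[:,1]<-.108)&(abs(L[:,0])<.07),-1),('front',(L[:,0]<-.093)&(abs(L[:,1])<.09),0)):
    q=L[m&(L[:,2]>.02)]; r=a*q[:,1]-.102 if a else -q[:,0]-.087
    k=np.polyfit(r,q[:,2],1);print(n,'ang',np.arctan(k[0]),'z at hinge',k[1],len(q),'rmax',np.percentile(r,98),'zmax',np.percentile(q[:,2],98))
w=lambda q:((q[:2]-O)@ex,(q[:2]-O)@ey)
for n,q in dict(FL=FL,FR=FR,wallL=g(178,74,.092),wallR=g(581,45,.092),knob=g(397,254,.06),pin=g(377,150,.042),disc=g(392,237,.04)).items(): print(n,np.round(w(q),4))
E
```

```text
FL [0.5097 0.0007 0.028 ]
FR [ 0.5193 -0.1985  0.028 ]
RLe [0.6576 0.0065 0.028 ]
RRe [ 0.6697 -0.1927  0.028 ]
wallL [0.679 0.01  0.092]
wallR [ 0.6898 -0.1905  0.092 ]
flL [ 0.6664 -0.0056  0.092 ]
flR [ 0.6753 -0.1749  0.092 ]
knob [ 0.5919 -0.0983  0.06  ]
pin [ 0.6498 -0.0916  0.042 ]
0.19938765198985164 -2.7555961846880184
wall slope yaw 3.1390659736460855 641 -0.1880798328597759 0.008311602946723257
yaw 2.7555961846880184 O [ 0.59993429 -0.094781  ]
floor z 0.0285777256674824
left ang 0.6733286175740816 z at hinge 0.027059584278068986 1668 rmax 0.054718477607217625 zmax 0.07575440133572946
right ang 0.38000512939359365 z at hinge 0.026662086792391026 1985 rmax 0.06027741441249009 zmax 0.060621842449533586
front ang 0.8255520770394953 z at hinge 0.02739422543917599 1848 rmax 0.04897159589667598 zmax 0.08280683987133651
FL [-0.0855  0.0997]
FR [-0.0855 -0.0997]
wallL [0.084  0.1008]
wallR [ 0.0852 -0.0999]
knob [-0.0082 -0.0031]
pin [0.0499 0.0008]
disc [ 0.0044 -0.0033]
```

```bash
python3 - <<'E'
import numpy as np
from cell import robot
from h import *
from scipy.spatial.transform import Rotation as Ro
s=robot.observe();R=Ro.from_euler('xyz',s['tool_rot']).as_matrix();print(R.round(3))
yaw=.051;ex=np.array([np.cos(yaw),np.sin(yaw)]);ey=np.array([-ex[1],ex[0]]);O=np.array([.600,-.095])
c=robot.camera_info('top');d=np.load('top_d.npy')
for n,(u,v) in dict(stub=(406,233),coup=(343,241),block=(245,262),tape=(308,325),plug=(456,311),disc=(498,250),inlet=(348,202),teal=(418,357)).items():
    q=pt(c,d,u,v);print(n,q.round(3),np.round([(q[:2]-O)@ex,(q[:2]-O)@ey],3))
# desired orient: tool x down, z along +ex or -ex
for sgn in (1,-1):
    z=np.r_[ex*sgn,0];x=np.array([0,0,-1.]);y=np.cross(z,x)
    T=np.c_[x,y,z];print(sgn,T.round(3).tolist(),'turn deg tool',np.degrees(Ro.from_matrix(R.T@T).as_rotvec()).round(2))
w=lambda x,y:(O+ex*x+ey*y)
for n,xy in dict(left=(0,.2),right=(0,-.2),front=(-.18,0),knob=(-.009,0)).items():print(n,w(*xy).round(4), 'tool delta',(R.T@np.r_[w(*xy)-s['tool_pos'][:2],0]).round(4))
P=np.load('cloud.npy');Q=P[P[:,0]>.67];print(Q[:,2].max())
E
```

```text
[[-0.001 -0.924  0.382]
 [-0.001  0.382  0.924]
 [-1.     0.    -0.001]]
stub [ 0.637 -0.158  0.038] [ 0.034 -0.064]
coup [ 0.624 -0.028  0.032] [0.027 0.066]
block [0.577 0.169 0.07 ] [-0.009  0.265]
tape [0.452 0.047 0.041] [-0.14   0.149]
plug [ 0.476 -0.253  0.026] [-0.132 -0.151]
disc [ 0.598 -0.344  0.034] [-0.014 -0.249]
inlet [ 0.699 -0.039  0.061] [0.102 0.051]
teal [ 0.386 -0.174  0.009] [-0.218 -0.068]
1 [[0.0, -0.051, 0.999], [0.0, 0.999, 0.051], [-1.0, 0.0, 0.0]] turn deg tool [ 6.463e+01 -8.000e-02  3.000e-02]
-1 [[0.0, 0.051, -0.999], [0.0, -0.999, -0.051], [-1.0, 0.0, 0.0]] turn deg tool [-1.1537e+02 -4.0000e-02 -9.0000e-02]
left [0.5898 0.1047] tool delta [ 2.000e-04 -5.052e-01 -2.026e-01]
right [ 0.6102 -0.2947] tool delta [ 6.000e-04 -6.766e-01 -5.640e-01]
front [ 0.4202 -0.1042] tool delta [ 0.0005 -0.4283 -0.4605]
knob [ 0.591  -0.0955] tool delta [ 4.000e-04 -5.828e-01 -3.872e-01]
0.10001301354819689
```

Call:
{"method": "move_arm", "body": {
  "deltas": [
    {"dp":[0.01,-0.05,-0.02],"turn":[7,0,0]},
    {"dp":[0.02,-0.1,-0.04],"turn":[15,0,0]},
    {"dp":[0.03,-0.15,-0.06],"turn":[23,0,0]},
    {"dp":[0.04,-0.2,-0.08],"turn":[31,0,0]},
    {"dp":[0.05,-0.25,-0.1],"turn":[39,0,0]},
    {"dp":[0.06,-0.3,-0.12],"turn":[47,0,0]},
    {"dp":[0.07,-0.35,-0.14],"turn":[55,0,0]},
    {"dp":[0.07,-0.4,-0.16],"turn":[63,0,0]},
    {"dp":[0.07,-0.45,-0.18],"turn":[64.6,0,0]},
    {"dp":[0.07,-0.5,-0.2],"turn":[64.6,0,0]}
  ],
  "hand": 0,
  "squeeze": 10
}}

```text
time: 1.1
tool_pos: [0.5552, 0.1388, 0.1566]
tool_rot: [3.014, 1.57, 3.064]
contact_force: [0.9, 0.4, 0.6]
opening: 0.0163
```

```bash
cat > st.py <<'E'
import numpy as np
from cell import robot
from scipy.spatial.transform import Rotation as Ro
s=robot.observe();R=Ro.from_euler('xyz',s['tool_rot']).as_matrix()
yaw=.051;ex=np.array([np.cos(yaw),np.sin(yaw)]);ey=np.array([-ex[1],ex[0]]);O=np.array([.600,-.095])
p=s['tool_pos'];print('t',round(s['time'],2),'tray xyz',np.round([(p[:2]-O)@ex,(p[:2]-O)@ey,p[2]],4),'F',s['contact_force'].round(2),'op',round(s['opening'],4))
z=np.r_[ex,0];x=np.array([0,0,-1.]);T=np.c_[x,np.cross(z,x),z]
print('turn err',np.degrees(Ro.from_matrix(R.T@T).as_rotvec()).round(2),'q',s['qpos'].round(2))
E
python3 st.py
```

```text
t 1.1 tray xyz [-0.0328  0.2358  0.1566] F [0.87 0.43 0.55] op 0.0163
turn err [-0.04 -0.06 -0.01] q [0.11 0.49 1.49 0.   1.16 0.06]
```

Call:
{"method": "move_arm", "body": {
  "deltas": [
    {"dp":[0,0,0],"turn":[0,0,0]},
    {"dp":[0,0,0],"turn":[0,0,0]}
  ]
}}

```text
time: 1.3
tool_pos: [0.5543, 0.1396, 0.1564]
tool_rot: [3.014, 1.569, 3.063]
contact_force: [-0.3, -0.3, -0.8]
opening: 0.002
```

```bash
python3 st.py
```

```text
t 1.3 tray xyz [-0.0337  0.2366  0.1564] F [-0.27 -0.28 -0.81] op 0.002
turn err [-0.11 -0.1  -0.01] q [0.11 0.49 1.49 0.   1.16 0.06]
```

Call:
{"method": "move_arm", "body": {
  "deltas": [
    {"dp":[0.0,-0.045,0.034],"turn":[0,0,0]},
    {"dp":[0.04,-0.045,0.034],"turn":[0,0,0]},
    {"dp":[0.08,-0.045,0.034],"turn":[0,0,0]},
    {"dp":[0.11,-0.045,0.034],"turn":[0,0,0]},
    {"dp":[0.11,-0.045,0.034],"turn":[0,0,0]},
    {"dp":[0.11,-0.045,0.034],"turn":[0,0,0]}
  ]
}}

```text
time: 1.9
tool_pos: [0.5901, 0.0986, 0.0478]
tool_rot: [2.751, 1.57, 2.804]
contact_force: [0.6, -0.2, 0.3]
opening: 0.0003
```

```bash
python3 st.py; python3 - <<'E'
from cell import robot
import cv2
p,d=robot.read_camera("top");cv2.imwrite("pics/a1.png",cv2.resize(p[180:330,220:420],None,fx=4,fy=4)[:,:,::-1])
E
```

```text
t 1.9 tray xyz [-0.      0.1938  0.0478] F [ 0.61 -0.18  0.32] op 0.0003
turn err [ 0.12 -0.03 -0.01] q [ 0.04  0.66  1.53  0.    0.96 -0.02]
```

View pics/a1.png

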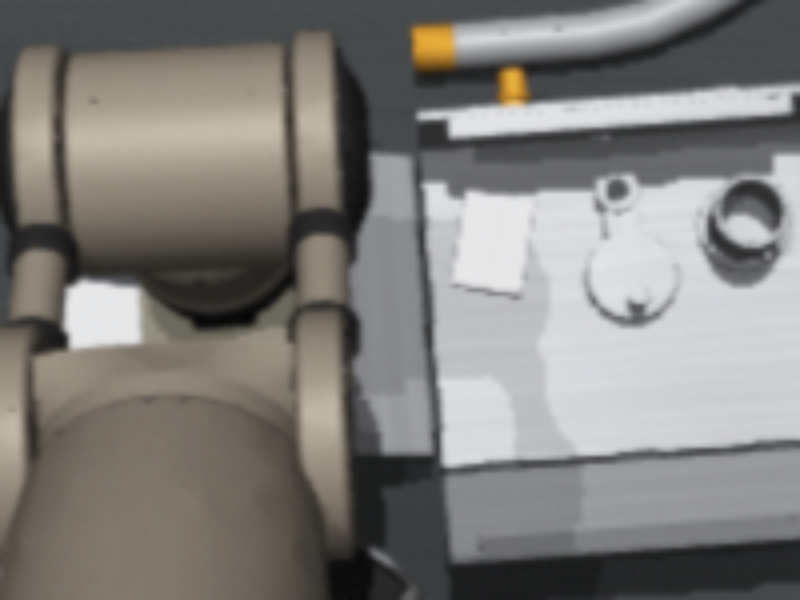

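Call:
{"method": "move_arm", "body": {
  "deltas": [
    {"dp":[0,-0.015,0],"turn":[0,0,0]},
    {"dp":[0,-0.021,0],"turn":[0,0,0]},
    {"dp":[0,-0.026,0],"turn":[0,0,0]},
    {"dp":[-0.005,-0.03,0],"turn":[0,0,0]},
    {"dp":[-0.011,-0.035,0],"turn":[0,0,0]},
    {"dp":[-0.016,-0.04,0],"turn":[0,0,0]},
    {"dp":[-0.02,-0.045,0],"turn":[0,0,0]},
    {"dp":[-0.023,-0.051,0],"turn":[0,0,0]},
    {"dp":[-0.026,-0.057,0],"turn":[0,0,0]},
    {"dp":[-0.026,-0.057,0],"turn":[0,0,0]}
  ]
}}

```text
time: 2.95
tool_pos: [0.594, 0.0392, 0.0741]
tool_rot: [-0.337, 1.569, -0.287]
contact_force: [1.0, 0.5, -0.1]
opening: 0.0006
```

```bash
python3 st.py; python3 - <<'E'
from cell import robot
import cv2
p,d=robot.read_camera("scene");cv2.imwrite("pics/a2.png",cv2.resize(p[150:320,170:380],None,fx=3.8,fy=3.5)[:,:,::-1])
E
```

```text
t 2.95 tray xyz [0.0008 0.1343 0.0741] F [ 0.99  0.54 -0.15] op 0.0006
turn err [-0.04  0.08  0.03] q [-0.06  0.62  1.52 -0.    1.   -0.11]
```

View pics/a2.png

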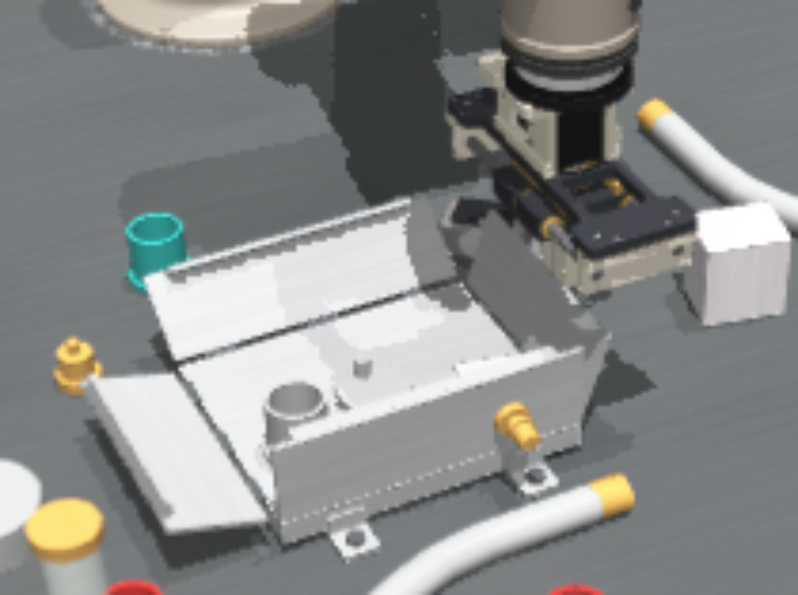

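Call:
{"method": "move_arm", "body": {
  "deltas": [
    {"dp":[-0.001,-0.005,0],"turn":[0,0,0]},
    {"dp":[-0.003,-0.01,0],"turn":[0,0,0]},
    {"dp":[-0.004,-0.014,0],"turn":[0,0,0]},
    {"dp":[-0.004,-0.018,0],"turn":[0,0,0]},
    {"dp":[-0.004,-0.021,0],"turn":[0,0,0]},
    {"dp":[-0.004,-0.021,0],"turn":[0,0,0]}
  ]
}}

```text
time: 3.6
tool_pos: [0.5943, 0.0203, 0.0772]
tool_rot: [1.836, 1.569, 1.887]
contact_force: [-1.3, 5.8, 0.9]
opening: 0.0001
```

```bash
python3 st.py
```

```text
t 3.6 tray xyz [0.0002 0.1154 0.0772] F [-1.3   5.79  0.86] op 0.0001
turn err [ 0.   -0.03 -0.11] q [-0.1   0.62  1.51  0.    1.01 -0.15]
```

Call:
{"method": "move_arm", "body": {
  "deltas": [
    {"dp":[0,-0.001,0],"turn":[0,0,0]},
    {"dp":[0,-0.002,0],"turn":[0,0,0]},
    {"dp":[0,-0.002,0],"turn":[0,0,0]}
  ]
}}

```text
time: 3.9
tool_pos: [0.5943, 0.0201, 0.0772]
tool_rot: [1.7, 1.567, 1.752]
contact_force: [-0.9, 11.5, 1.2]
opening: 0.0003
```

```bash
python3 st.py
```

```text
t 3.9 tray xyz [1.000e-04 1.153e-01 7.720e-02] F [-0.95 11.48  1.18] op 0.0003
turn err [ 0.03 -0.03 -0.24] q [-0.1   0.62  1.51  0.    1.01 -0.15]
```

Call:
{"method": "move_arm", "body": {
  "deltas": [
    {"dp":[0,-0.002,0],"turn":[0,0,0]},
    {"dp":[0,-0.002,0],"turn":[0,0,0]},
    {"dp":[0,0.02,0],"turn":[0,0,0]},
    {"dp":[0,0.03,0],"turn":[0,0,0]},
    {"dp":[-0.04,0.03,0],"turn":[0,0,0]},
    {"dp":[-0.08,0.03,0],"turn":[0,0,0]},
    {"dp":[-0.08,0.03,0],"turn":[0,0,0]}
  ]
}}

```text
time: 4.6
tool_pos: [0.5964, 0.0469, 0.1631]
tool_rot: [-0.15, 1.56, -0.098]
contact_force: [-0.4, -0.1, -0.4]
opening: 0.0003
```

```bash
python3 st.py;  python3 - <<'E'
from cell import robot
import cv2
p,d=robot.read_camera("scene");cv2.imwrite("pics/a3.png",cv2.resize(p[150:320,170:380],None,fx=3.8,fy=3.5)[:,:,::-1])
E
```

```text
t 4.6 tray xyz [0.0037 0.1419 0.1631] F [-0.4  -0.14 -0.39] op 0.0003
turn err [0.05 0.63 0.1 ] q [-0.05  0.52  1.42 -0.    1.19 -0.1 ]
```

View pics/a3.png

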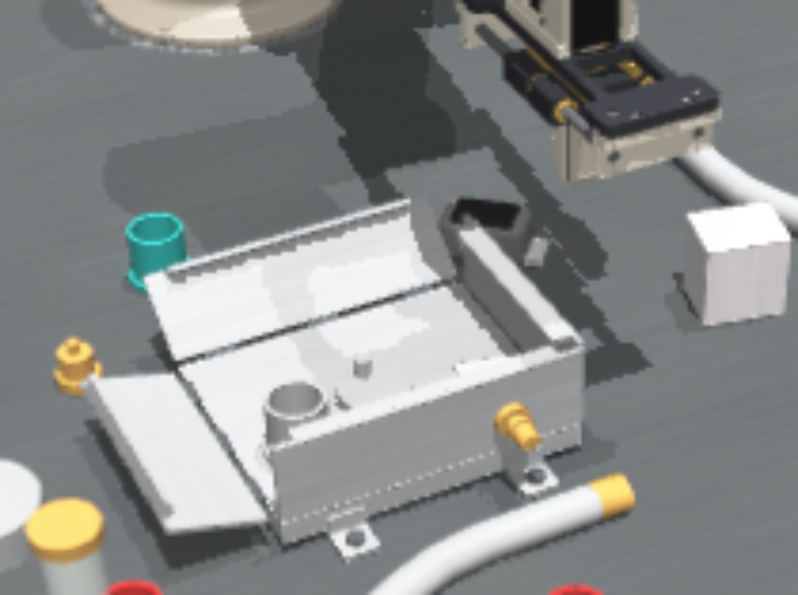

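The left side stands upright at about (520,290). Next is the right side.

Call:
{"method": "move_arm", "body": {
  "deltas": [
    {"dp":[0,-0.05,0],"turn":[0,0.6,0]},
    {"dp":[0,-0.1,0],"turn":[0,0.6,0]},
    {"dp":[0,-0.15,0],"turn":[0,0.6,0]},
    {"dp":[0,-0.2,0],"turn":[0,0.6,0]},
    {"dp":[0,-0.25,0],"turn":[0,0.6,0]},
    {"dp":[0,-0.3,0],"turn":[0,0.6,0]},
    {"dp":[0,-0.33,0],"turn":[0,0.6,0]},
    {"dp":[0,-0.33,0],"turn":[0,0.6,0]},
    {"dp":[0,-0.33,0],"turn":[0,0.6,0]}
  ]
}}

```text
time: 5.55
tool_pos: [0.6092, -0.2827, 0.1555]
tool_rot: [3.01, 1.558, 3.06]
contact_force: [-0.4, 0.6, -0.1]
opening: 0.0007
```

```bash
python3 st.py
```

```text
t 5.55 tray xyz [-0.0004 -0.1879  0.1555] F [-0.42  0.61 -0.09] op 0.0007
turn err [-0.07 -0.73 -0.1 ] q [-0.55  0.68  1.16 -0.01  1.32 -0.59]
```

Call:
{"method": "move_arm", "body": {
  "deltas": [
    {"dp":[0.04,0,0],"turn":[0,-0.7,0]},
    {"dp":[0.08,0,0],"turn":[0,-0.7,0]},
    {"dp":[0.11,0,0],"turn":[0,-0.7,0]},
    {"dp":[0.12,0,0],"turn":[0,-0.7,0]},
    {"dp":[0.12,0,0],"turn":[0,-0.7,0]}
  ]
}}

```text
time: 6.05
tool_pos: [0.6082, -0.2805, 0.0358]
tool_rot: [2.035, 1.568, 2.087]
contact_force: [0.2, 0.1, 0.8]
opening: 0.0006
```

```bash
python3 st.py
```

```text
t 6.05 tray xyz [-0.0012 -0.1856  0.0358] F [0.16 0.1  0.78] op 0.0006
turn err [ 0.11 -0.06 -0.12] q [-0.55  0.79  1.3   0.    1.06 -0.6 ]
```

Call:
{"method": "move_arm", "body": {
  "deltas": [
    {"dp":[-0.002,0.011,0],"turn":[0,0,0]},
    {"dp":[-0.008,0.014,0],"turn":[0,0,0]},
    {"dp":[-0.013,0.017,0],"turn":[0,0,0]},
    {"dp":[-0.019,0.021,0],"turn":[0,0,0]},
    {"dp":[-0.023,0.026,0],"turn":[0,0,0]},
    {"dp":[-0.028,0.03,0],"turn":[0,0,0]},
    {"dp":[-0.032,0.036,0],"turn":[0,0,0]},
    {"dp":[-0.035,0.042,0],"turn":[0,0,0]},
    {"dp":[-0.038,0.048,0],"turn":[0,0,0]},
    {"dp":[-0.038,0.048,0],"turn":[0,0,0]}
  ]
}}

```text
time: 7.05
tool_pos: [0.6072, -0.2338, 0.0773]
tool_rot: [-0.229, 1.566, -0.177]
contact_force: [1.3, -1.9, 0.9]
opening: 0.0006
```

```bash
python3 st.py;python3 - <<'E'
from cell import robot
import cv2
p,d=robot.read_camera("scene");cv2.imwrite("pics/a4.png",cv2.resize(p[150:320,170:380],None,fx=3.8,fy=3.5)[:,:,::-1])
E
```

```text
t 7.05 tray xyz [ 1.00e-04 -1.39e-01  7.73e-02] F [ 1.32 -1.9   0.91] op 0.0006
turn err [0.06 0.26 0.06] q [-0.49  0.7   1.34  0.    1.1  -0.54]
```

View pics/a4.png

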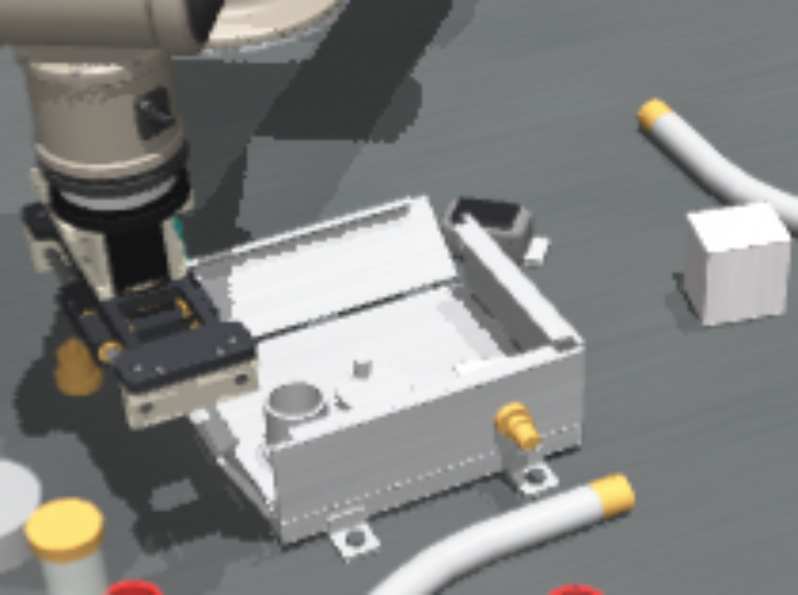

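Call:
{"method": "move_arm", "body": {
  "deltas": [
    {"dp":[-0.001,0.006,0],"turn":[0,0,0]},
    {"dp":[-0.002,0.012,0],"turn":[0,0,0]},
    {"dp":[-0.002,0.017,0],"turn":[0,0,0]},
    {"dp":[-0.002,0.021,0],"turn":[0,0,0]},
    {"dp":[-0.002,0.024,0],"turn":[0,0,0]},
    {"dp":[-0.002,0.026,0],"turn":[0,0,0]},
    {"dp":[-0.002,0.026,0],"turn":[0,0,0]}
  ]
}}

```text
time: 7.8
tool_pos: [0.6048, -0.2093, 0.077]
tool_rot: [-0.898, 1.569, -0.846]
contact_force: [-0.4, -6.0, 0.1]
opening: 0.0003
```

```bash
python3 st.py
```

```text
t 7.8 tray xyz [-0.001  -0.1144  0.077 ] F [-0.39 -6.    0.13] op 0.0003
turn err [0.04 0.08 0.1 ] q [-0.45  0.69  1.37 -0.    1.08 -0.5 ]
```

Call:
{"method": "move_arm", "body": {
  "deltas": [
    {"dp":[0,0.002,0],"turn":[0,0,0]},
    {"dp":[0,0.004,0],"turn":[0,0,0]},
    {"dp":[0,0.004,0],"turn":[0,0,0]}
  ]
}}

```text
time: 8.1
tool_pos: [0.6049, -0.209, 0.0771]
tool_rot: [-1.237, 1.563, -1.186]
contact_force: [-0.3, -17.6, -3.5]
opening: 0.0007
```

```bash
python3 st.py
```

```text
t 8.1 tray xyz [-0.001  -0.1141  0.0771] F [ -0.33 -17.56  -3.54] op 0.0007
turn err [0.01 0.15 0.43] q [-0.45  0.69  1.37 -0.01  1.08 -0.5 ]
```

Call:
{"method": "move_arm", "body": {
  "deltas": [
    {"dp":[0,-0.02,0],"turn":[0,0,0]},
    {"dp":[0,-0.03,0],"turn":[0,0,0]},
    {"dp":[-0.04,-0.03,0],"turn":[0,0,0]},
    {"dp":[-0.08,-0.03,0],"turn":[0,0,0]},
    {"dp":[-0.08,-0.03,-0.05],"turn":[0,0,0]},
    {"dp":[-0.08,-0.03,-0.1],"turn":[0,0,0]},
    {"dp":[-0.08,-0.03,-0.15],"turn":[0,0,0]},
    {"dp":[-0.08,0.02,-0.18],"turn":[0,0,0]},
    {"dp":[-0.08,0.07,-0.18],"turn":[0,0,0]},
    {"dp":[-0.08,0.1,-0.18],"turn":[0,0,0]}
  ]
}}

```text
time: 9.1
tool_pos: [0.418, -0.1118, 0.157]
tool_rot: [1.067, 1.569, 1.116]
contact_force: [0.4, -0.3, 0.3]
opening: 0.0006
```

```bash
python3 st.py;python3 - <<'E'
from cell import robot
import cv2
p,d=robot.read_camera("scene");cv2.imwrite("pics/a5.png",cv2.resize(p[150:320,170:380],None,fx=3.8,fy=3.5)[:,:,::-1])
E
```

```text
t 9.1 tray xyz [-0.1827 -0.0075  0.157 ] F [ 0.35 -0.33  0.32] op 0.0006
turn err [-0.1   0.06 -0.11] q [-0.44  0.25  1.87  0.    1.02 -0.49]
```

View pics/a5.png

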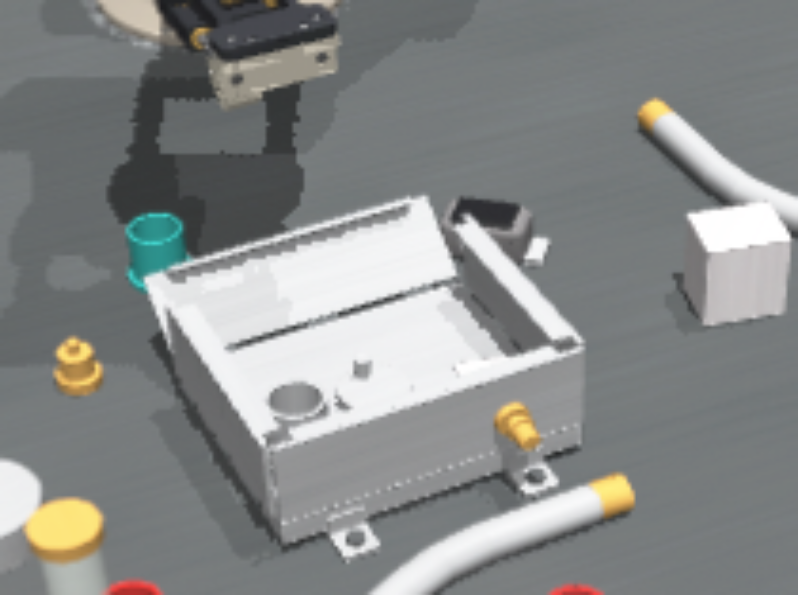

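The right side is upright too. Now I'll lower in front of the front side.

Call:
{"method": "move_arm", "body": {
  "deltas": [
    {"dp":[0.04,0.007,0],"turn":[0,0,0]},
    {"dp":[0.08,0.007,0],"turn":[0,0,0]},
    {"dp":[0.105,0.007,0],"turn":[0,0,0]},
    {"dp":[0.107,0.007,0.005],"turn":[0,0,0]},
    {"dp":[0.107,0.007,0.01],"turn":[0,0,0]},
    {"dp":[0.107,0.007,0.015],"turn":[0,0,0]}
  ]
}}

```text
time: 9.75
tool_pos: [0.4362, -0.1064, 0.0512]
tool_rot: [-0.204, 1.567, -0.153]
contact_force: [1.6, -1.0, 0.3]
opening: 0.0007
```

```bash
python3 st.py;python3 - <<'E'
from cell import robot
import cv2
p,d=robot.read_camera("scene");cv2.imwrite("pics/a6.png",cv2.resize(p[150:320,170:380],None,fx=3.8,fy=3.5)[:,:,::-1])
E
```

```text
t 9.75 tray xyz [-0.1642 -0.003   0.0512] F [ 1.58 -0.97  0.34] op 0.0007
turn err [0.01 0.24 0.05] q [-0.41  0.44  1.95  0.    0.74 -0.46]
```

View pics/a6.png

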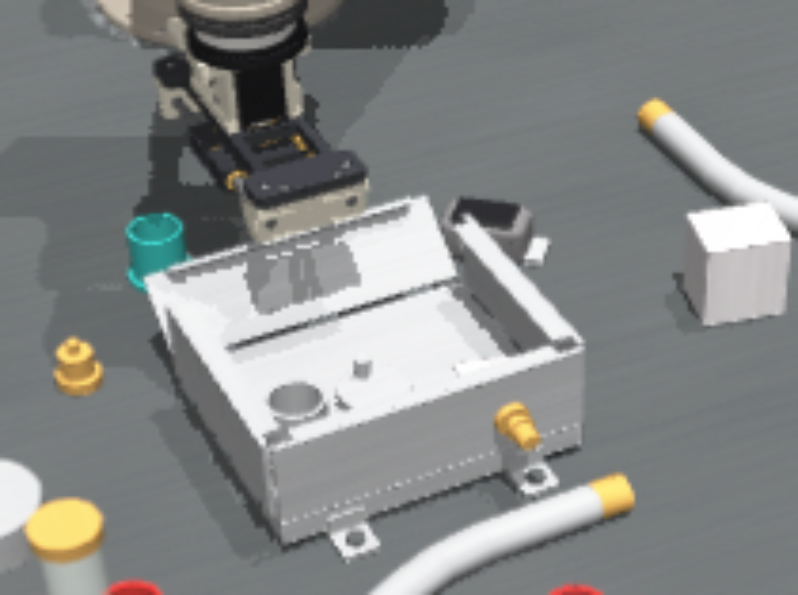

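Call:
{"method": "move_arm", "body": {
  "deltas": [
    {"dp":[-0.002,0,0.006],"turn":[0,0,0]},
    {"dp":[-0.004,0,0.012],"turn":[0,0,0]},
    {"dp":[-0.008,0,0.016],"turn":[0,0,0]},
    {"dp":[-0.012,0,0.02],"turn":[0,0,0]},
    {"dp":[-0.016,0,0.025],"turn":[0,0,0]},
    {"dp":[-0.02,0,0.03],"turn":[0,0,0]},
    {"dp":[-0.022,0,0.036],"turn":[0,0,0]},
    {"dp":[-0.024,0,0.042],"turn":[0,0,0]},
    {"dp":[-0.024,0,0.042],"turn":[0,0,0]}
  ]
}}

```text
time: 10.7
tool_pos: [0.4778, -0.1038, 0.0744]
tool_rot: [-0.115, 1.567, -0.063]
contact_force: [-0.3, 0.2, -0.2]
opening: 0.0007
```

```bash
python3 st.py;python3 - <<'E'
from cell import robot
import cv2
p,d=robot.read_camera("scene");cv2.imwrite("pics/a7.png",cv2.resize(p[150:320,170:380],None,fx=3.8,fy=3.5)[:,:,::-1])
E
```

```text
t 10.7 tray xyz [-0.1225 -0.0026  0.0744] F [-0.31  0.18 -0.24] op 0.0007
turn err [0.04 0.21 0.02] q [-0.37  0.46  1.82  0.    0.85 -0.42]
```

View pics/a7.png

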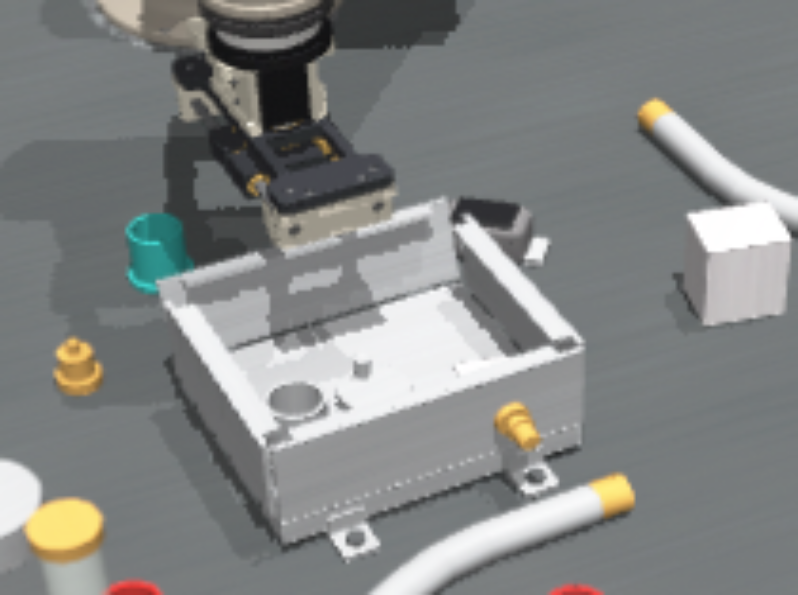

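Call:
{"method": "move_arm", "body": {
  "deltas": [
    {"dp":[-0.001,0,0.005],"turn":[0,0,0]},
    {"dp":[-0.002,0,0.01],"turn":[0,0,0]},
    {"dp":[-0.002,0,0.013],"turn":[0,0,0]},
    {"dp":[-0.002,0,0.016],"turn":[0,0,0]},
    {"dp":[-0.002,0,0.016],"turn":[0,0,0]}
  ]
}}

```text
time: 11.25
tool_pos: [0.493, -0.103, 0.0761]
tool_rot: [-0.052, 1.568, -0.0]
contact_force: [0.7, -0.2, -0.7]
opening: 0.0006
```

```bash
python3 st.py
```

```text
t 11.25 tray xyz [-0.1072 -0.0025  0.0761] F [ 0.71 -0.22 -0.66] op 0.0006
turn err [0.04 0.15 0.01] q [-0.36  0.48  1.78  0.    0.88 -0.41]
```

Call:
{"method": "move_arm", "body": {
  "deltas": [
    {"dp":[0,0,0.003],"turn":[0,0,0]},
    {"dp":[0,0,0.006],"turn":[0,0,0]},
    {"dp":[0,0,0.008],"turn":[0,0,0]},
    {"dp":[0,0,0.008],"turn":[0,0,0]}
  ]
}}

```text
time: 11.65
tool_pos: [0.4943, -0.1027, 0.0759]
tool_rot: [3.017, 1.559, 3.069]
contact_force: [-24.3, -6.6, 17.7]
opening: 0.0006
```

```bash
python3 st.py
```

```text
t 11.65 tray xyz [-0.1059 -0.0023  0.0759] F [-24.3   -6.63  17.68] op 0.0006
turn err [ 0.09 -0.66 -0.08] q [-0.35  0.49  1.77 -0.    0.9  -0.4 ]
```

Call:
{"method": "move_arm", "body": {
  "deltas": [
    {"dp":[0,0,-0.02],"turn":[0,0,0]},
    {"dp":[0,0,-0.04],"turn":[0,0,0]},
    {"dp":[-0.04,0,-0.08],"turn":[0,0,0]},
    {"dp":[-0.09,0,-0.12],"turn":[0,0,0]},
    {"dp":[-0.09,0,-0.12],"turn":[0,0,0]},
    {"dp":[-0.09,0,-0.12],"turn":[0,0,0]}
  ]
}}

```text
time: 12.25
tool_pos: [0.3806, -0.1094, 0.1681]
tool_rot: [-0.388, 1.564, -0.338]
contact_force: [-0.1, -0.1, -0.8]
opening: 0.0005
```

```bash
python3 st.py;python3 - <<'E'
from cell import robot
import cv2,numpy as np
p,d=robot.read_camera("scene");cv2.imwrite("pics/a8.png",cv2.resize(p[150:320,170:380],None,fx=3.8,fy=3.5)[:,:,::-1])
p,d=robot.read_camera("top");cv2.imwrite("pics/a8t.png",cv2.resize(p[190:330,280:480],None,fx=4,fy=4)[:,:,::-1])
np.save('top_d.npy',d)
E
```

```text
t 12.25 tray xyz [-0.2198 -0.0032  0.1681] F [-0.06 -0.08 -0.84] op 0.0005
turn err [-0.03  0.37  0.15] q [-0.47  0.17  1.94  0.    1.02 -0.53]
```

View pics/a8.png

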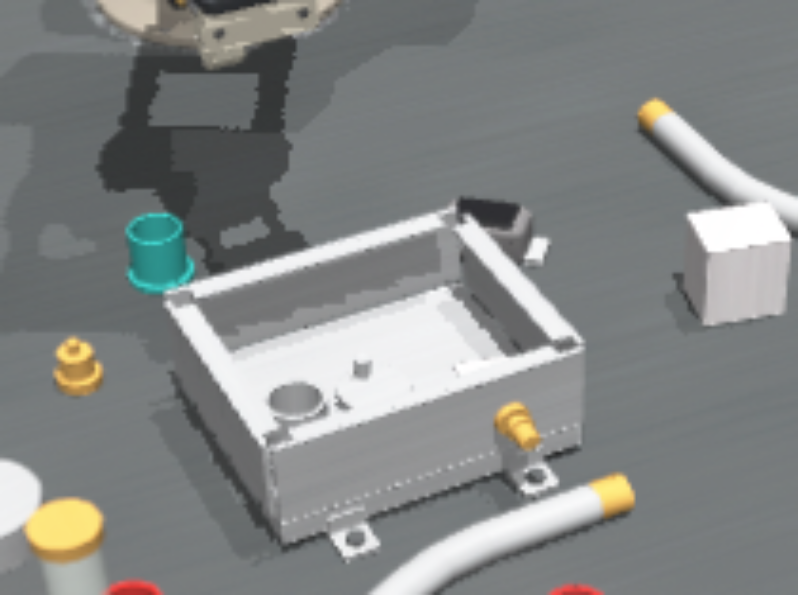

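View pics/a8t.png

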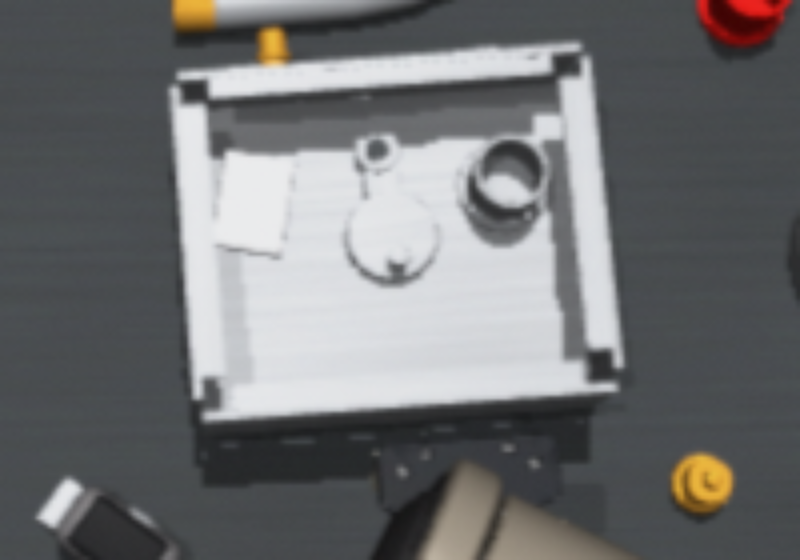

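```bash
python3 - <<'E'
import numpy as np
from cell import robot
from h import *
c=robot.camera_info('top');d=np.load('top_d.npy')
yaw=.051;ex=np.array([np.cos(yaw),np.sin(yaw)]);ey=np.array([-ex[1],ex[0]]);O=np.array([.600,-.095])
g=lambda a,b,z:atz(c,280+(a-1.5)/4,190+(b-1.5)/4,z)
for n,a,b,z in (('front',300,415,.092),('frontR',500,400,.092),('left',181,240,.092),('right',606,220,.092),('knob',398,252,.06)):
    q=g(a,b,z);print(n,np.round([(q[:2]-O)@ex,(q[:2]-O)@ey],4))
vs,us=np.mgrid[190:330,285:475]
P=np.array([pt(c,d,u,v) for u,v in zip(us.ravel(),vs.ravel())]);L=np.c_[(P[:,:2]-O)@ex,(P[:,:2]-O)@ey,P[:,2]]
T=L[(L[:,2]>.08)&(L[:,2]<.1)]
for n,m,k in (('L',(T[:,1]>.08)&(abs(T[:,0])<.06),1),('R',(T[:,1]<-.08)&(abs(T[:,0])<.06),1),('F',(T[:,0]<-.07)&(T[:,0]>-.11)&(abs(T[:,1])<.08),0)):
    q=T[m];print(n,np.percentile(q[:,k],[2,50,98]).round(4),'z',np.percentile(q[:,2],[5,50,95]).round(4))
    j=2;a=np.polyfit(q[:,k],q[:,2],1);print(' lip slope',a[0].round(3))
K=L[(abs(L[:,0]+.009)<.02)&(abs(L[:,1])<.02)&(L[:,2]>.052)];print('knob',K.mean(0),len(K))
E
```

```text
front [-0.0894  0.0539]
frontR [-0.0889 -0.043 ]
left [0.0004 0.1052]
right [-0.0043 -0.1032]
knob [-0.0073 -0.0034]
L [0.0881 0.0958 0.1036] z [0.0887 0.0926 0.0965]
 lip slope -0.002
R [-0.1039 -0.0958 -0.0879] z [0.0886 0.0923 0.0967]
 lip slope 0.026
F [-0.0892 -0.0818 -0.0734] z [0.0863 0.0925 0.0965]
 lip slope 0.14
knob [-0.00932014 -0.00499997  0.05648472] 19
```

Call:
{"method": "move_arm", "body": {
  "deltas": [
    {"dp":[0,-0.005,0.04],"turn":[0,0.3,0]},
    {"dp":[0,-0.01,0.08],"turn":[0,0.3,0]},
    {"dp":[0,-0.015,0.12],"turn":[0,0.3,0]},
    {"dp":[0,-0.02,0.16],"turn":[0,0.3,0]},
    {"dp":[0,-0.027,0.2],"turn":[0,0.3,0]},
    {"dp":[0,-0.027,0.208],"turn":[0,0.3,0]},
    {"dp":[0,-0.027,0.208],"turn":[0,0.3,0]},
    {"dp":[0.03,-0.027,0.208],"turn":[0,0.3,0]},
    {"dp":[0.04,-0.027,0.208],"turn":[0,0.3,0]},
    {"dp":[0.04,-0.027,0.208],"turn":[0,0.3,0]}
  ]
}}

```text
time: 13.35
tool_pos: [0.5875, -0.1244, 0.1243]
tool_rot: [2.9, 1.562, 2.951]
contact_force: [-0.5, -0.1, 0.7]
opening: 0.0004
```

```bash
python3 st.py
```

```text
t 13.35 tray xyz [-0.014  -0.0287  0.1243] F [-0.55 -0.14  0.7 ] op 0.0004
turn err [ 0.02 -0.47 -0.12] q [-0.34  0.58  1.44 -0.    1.13 -0.39]
```

Now down to z 0.048.

Call:
{"method": "move_arm", "body": {
  "deltas": [
    {"dp":[0.02,-0.001,0.001],"turn":[0,-0.5,0]},
    {"dp":[0.04,-0.001,0.001],"turn":[0,-0.5,0]},
    {"dp":[0.06,-0.001,0.001],"turn":[0,-0.5,0]},
    {"dp":[0.07,-0.001,0.001],"turn":[0,-0.5,0]},
    {"dp":[0.076,-0.001,0.001],"turn":[0,-0.5,0]},
    {"dp":[0.076,-0.001,0.001],"turn":[0,-0.5,0]}
  ]
}}

```text
time: 13.95
tool_pos: [0.5903, -0.1259, 0.0504]
tool_rot: [0.028, 1.566, 0.08]
contact_force: [-0.3, 1.1, -0.0]
opening: 0.0002
```

```bash
python3 st.py;python3 - <<'E'
from cell import robot
import cv2,numpy as np
p,d=robot.read_camera("scene");cv2.imwrite("pics/a9.png",cv2.resize(p[200:300,210:340],None,fx=6,fy=5.5)[:,:,::-1])
E
```

```text
t 13.95 tray xyz [-0.0112 -0.0304  0.0504] F [-0.27  1.08 -0.03] op 0.0002
turn err [ 0.03  0.29 -0.01] q [-0.34  0.66  1.51  0.    0.96 -0.39]
```

View pics/a9.png

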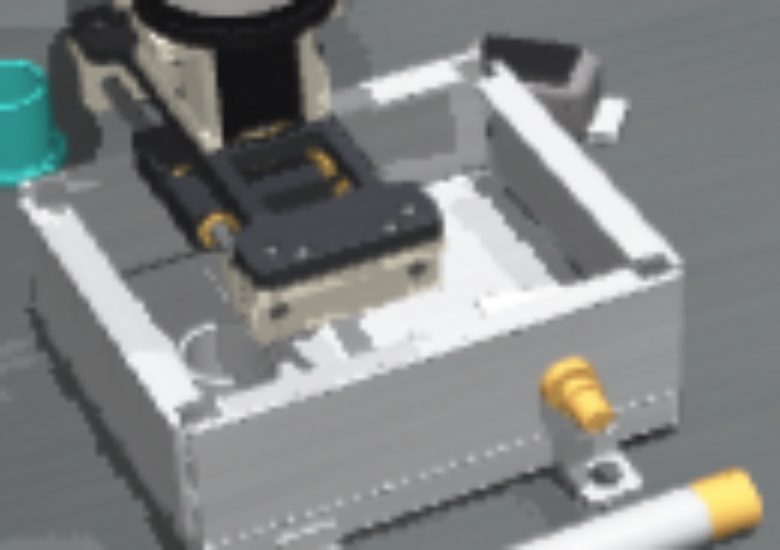

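Call:
{"method": "move_arm", "body": {
  "deltas": [
    {"dp":[0.002,0.01,0],"turn":[0,0,0]},
    {"dp":[0.002,0.018,0],"turn":[0,0,0]},
    {"dp":[0.002,0.026,0],"turn":[0,0,0]},
    {"dp":[0.002,0.032,0.002],"turn":[0,0,0]},
    {"dp":[0.002,0.037,0.004],"turn":[0,0,0]},
    {"dp":[0.002,0.043,0.007],"turn":[0,0,0]},
    {"dp":[0.002,0.048,0.01],"turn":[0,0,0]},
    {"dp":[0.002,0.053,0.014],"turn":[0,0,0]},
    {"dp":[0.002,0.057,0.018],"turn":[0,0,0]},
    {"dp":[0.002,0.057,0.018],"turn":[0,0,0]}
  ]
}}

```text
time: 15.0
tool_pos: [0.6061, -0.0675, 0.0483]
tool_rot: [0.023, 1.565, 0.075]
contact_force: [0.2, -0.3, -0.9]
opening: 0.0004
```

```bash
python3 st.py
```

```text
t 15.0 tray xyz [0.0075 0.0272 0.0483] F [ 0.19 -0.3  -0.85] op 0.0004
turn err [ 0.06  0.34 -0.01] q [-0.24  0.67  1.5   0.    0.97 -0.29]
```

Call:
{"method": "move_arm", "body": {
  "deltas": [
    {"dp":[0,0.004,0.004],"turn":[0,0,0]},
    {"dp":[0,0.007,0.008],"turn":[0,0,0]},
    {"dp":[0,0.01,0.013],"turn":[0,0,0]},
    {"dp":[0,0.0125,0.018],"turn":[0,0,0]},
    {"dp":[0,0.014,0.022],"turn":[0,0,0]},
    {"dp":[0,0.014,0.022],"turn":[0,0,0]}
  ]
}}

```text
time: 15.6
tool_pos: [0.6273, -0.0526, 0.0484]
tool_rot: [0.03, 1.565, 0.082]
contact_force: [0.3, 0.5, 0.1]
opening: 0.0007
```

```bash
python3 st.py;python3 - <<'E'
from cell import robot
import cv2,numpy as np
p,d=robot.read_camera("scene");cv2.imwrite("pics/a10.png",cv2.resize(p[200:300,210:340],None,fx=6,fy=5.5)[:,:,::-1])
E
```

```text
t 15.6 tray xyz [0.0294 0.041  0.0484] F [0.26 0.52 0.09] op 0.0007
turn err [ 0.05  0.33 -0.01] q [-0.21  0.7   1.43  0.    1.   -0.26]
```

View pics/a10.png

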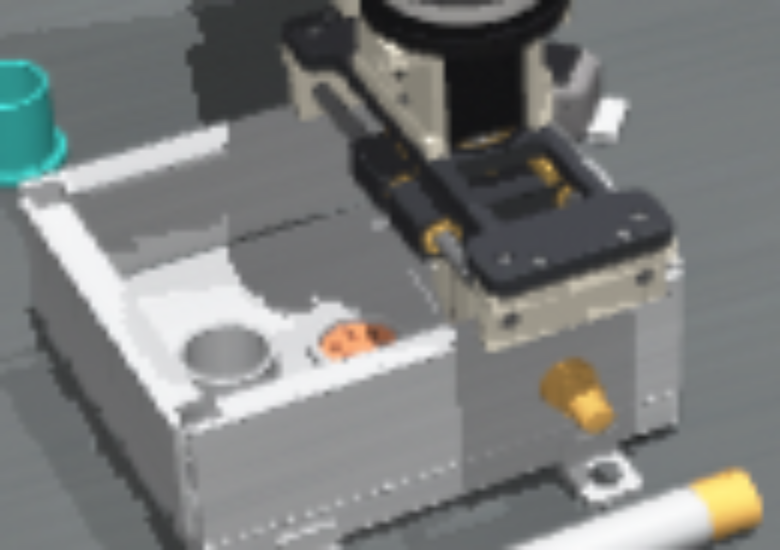

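The copper port is in view at about (355,340). I'll back off and lift out to check.

Call:
{"method": "move_arm", "body": {
  "deltas": [
    {"dp":[0,-0.008,0],"turn":[0,0,0]},
    {"dp":[0,-0.015,0],"turn":[0,0,0]},
    {"dp":[-0.03,-0.015,0],"turn":[0,0,0]},
    {"dp":[-0.07,-0.015,0],"turn":[0,0,0]},
    {"dp":[-0.11,-0.015,0],"turn":[0,0,0]},
    {"dp":[-0.12,-0.015,-0.05],"turn":[0,0,0]},
    {"dp":[-0.12,-0.015,-0.1],"turn":[0,0,0]},
    {"dp":[-0.12,-0.015,-0.15],"turn":[0,0,0]},
    {"dp":[-0.12,-0.015,-0.2],"turn":[0,0,0]},
    {"dp":[-0.12,-0.015,-0.24],"turn":[0,0,0]}
  ]
}}

```text
time: 16.65
tool_pos: [0.3844, -0.0805, 0.1672]
tool_rot: [-0.008, 1.566, 0.043]
contact_force: [0.5, -0.5, 0.5]
opening: 0.0007
```

```bash
python3 st.py;python3 - <<'E'
from cell import robot
import cv2,numpy as np
p,d=robot.read_camera("top");cv2.imwrite("pics/b1.png",cv2.resize(p[190:330,280:480],None,fx=4,fy=4,interpolation=cv2.INTER_CUBIC)[:,:,::-1]);cv2.imwrite("pics/b3.png",p[:,:,::-1])
p,d=robot.read_camera("scene");cv2.imwrite("pics/b2.png",cv2.resize(p[150:320,170:380],None,fx=3.8,fy=3.5)[:,:,::-1])
E
```

```text
t 16.65 tray xyz [-0.2146  0.0254  0.1672] F [ 0.47 -0.53  0.49] op 0.0007
turn err [-0.01  0.29  0.  ] q [-0.4   0.17  1.95  0.    1.02 -0.46]
```

View pics/b1.png

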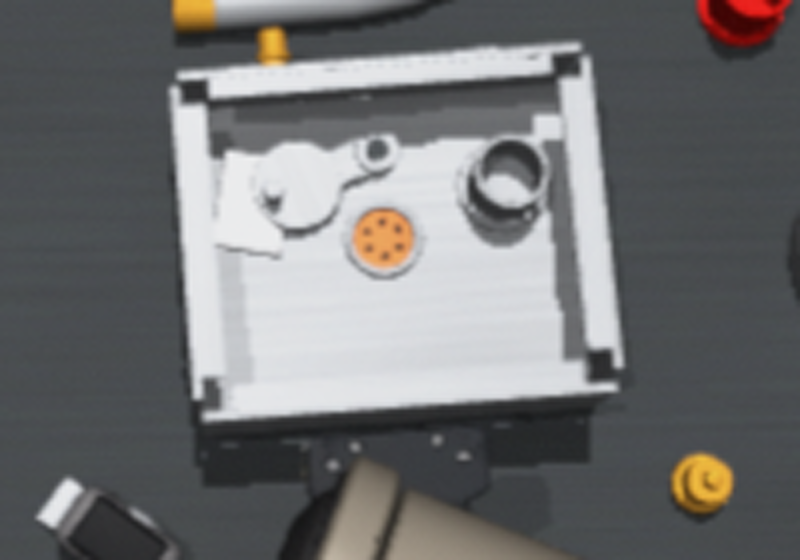

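View pics/b3.png

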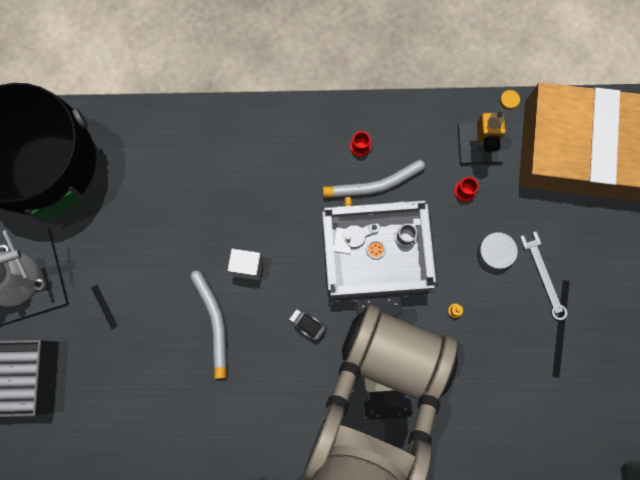

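View pics/b2.png

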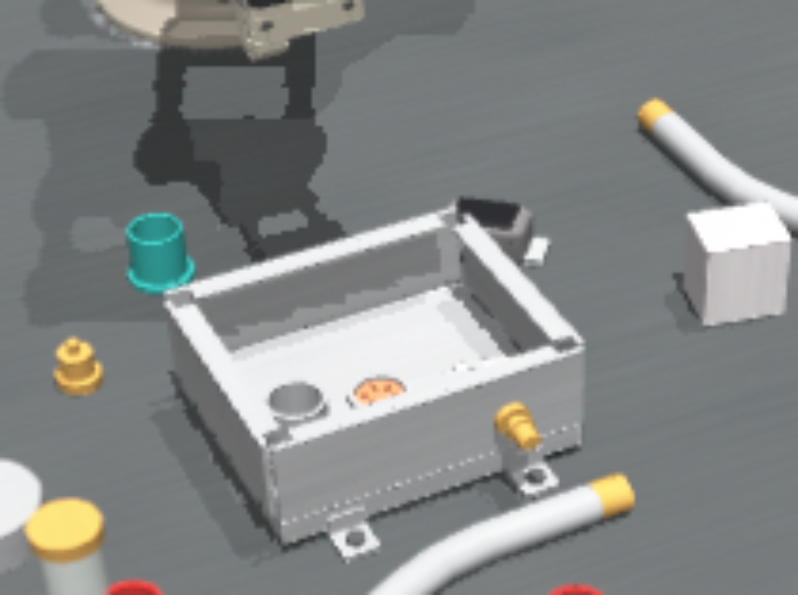

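The whole port is clear at (383,240). The cover disc lies at (297,187), over the coupon. The stub and coupon are at the same pixels as before, and all three sides are upright. Handing in.

```bash
python3 - <<'E'
from cell import robot
print(robot.hand_in())
E
```

```text
the job is handed in; nothing more can be done
None
```

The purge tray is ready for gas, and I handed the job in at about 17 s of the 64 s allowed. I pushed the left, right and front sides upright against their stops, in that order. Then I swung the dust cover by its knob toward tray +y, over the coupon and away from the stub.

**Sides:** All three stopped hard under the push: about 11 N measured on the left before a last 4 mm push, 18 N on the right and about 30 N on the front. Measured in the top camera, their outer faces were about 103–105 mm (left), 103–104 mm (right) and 89 mm (front) from the tray centre. Upright should give 104, 104 and 89 mm. One check on the front side disagreed: the depth fit showed its lip tilted by about 8°. I put that down to noisy depth readings, because the edge position and the hard stop both say it is upright.

**Cover and port:** The last pictures show the whole port clear, with the cover at about 1.3 rad by eye, against the 0.97 rad needed.

**Everything else:** The stub and coupon are at the same pixels as at the start. I saw no other item on the bench moved, and the arm was touching nothing.

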